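Brake the bench trolley, load the tube rack, release the brake

ROBOT

A 7-joint arm with a two-finger parallel gripper is mounted at the origin on the work surface. World frame = base frame: x ahead of the robot, y to its left, z up, the work surface at z = 0. Lengths are in m, angles in rad, forces in N, time in s.
With the tool pointing down it reaches from about 0.425 to 0.95 m from the base axis. Payload 4.7 kg.
Tool frame: the origin (TCP) lies between the finger pads; the fingertips stand 25 mm ahead of it and the grasp point (between the pads) lies 6 mm ahead of it; x points along the fingers, z is the direction in which the jaws open and shut, and the axes are right-handed (so a half turn about x gives the same grasp; the last joint's range is limited). The gripper opens to 85 mm and grips with 20 to 120 N. Pads are 22 mm wide; open, the fingers measure 114 mm over their backs; the gripper's body (76 mm by 85 mm) begins 54 mm behind the grasp point. The pads swing forward as they close: fully open they stand 13 mm farther back than shut.
Start: joints at [1.131, 0.469, -0.049, 1.532, 0.024, 1.141, -0.082], TCP at [0.27, -0.619, 0.256] pointing down, gripper open.
Joint ranges: [-2.59, 2.59], [-0.33, 1.99], [-1.39, 1.29], [0.1, 2.45], [-1.04, 4.18], [0.21, 1.99], [-2.66, 2.66]. Speed limits (rad/s): [2.57, 2.57, 3.14, 3.14, 3.14, 3.14, 3.14].

INTERFACE

Orientations are given as a 3x3 rotation matrix whose columns are the frame's x, y, z axes.
In Python, from rig import * gives the robot as it stands. Calls block until the motion is done:
- movep(position, orientation): joint-space move of the TCP to a pose.
- move_l(position, attitude=None, feed=0.15, until_force=None): straight line of the TCP; attitude=None keeps the orientation; feed is the mean speed in m/s. With until_force (N) it stops when the force on the tool has changed by that much, and returns True; else False.
- move_joints(angles): joint-space move.
- command_gripper(opening, newtons=None): finger opening in m; newtons is the grip in N (None keeps the last); returns when the fingers have stopped.
- sleep(seconds).
- inverse_kinematics(position, orientation): joint angles nearest the present ones, or None.
- sense(): the state.
- camera(name): name is "scene" or "side" or "wrist"; returns (picture, depth): 400x640x3 uint8, red, green, blue; 400x640 float32, m along the optical axis (not along the pixel's ray), 0 where there is no reading.
- camera_params(name): a dict with "K" (3x3 intrinsics, pixels), "position" and "rotation" of the camera in the world; the wrist camera has in their place "tool_from_camera" (4x4, takes a point from camera to tool coordinates, whose origin is the TCP and whose axes are the tool frame's). Camera axes: x right, y down, z forward; pixel columns grow to the right and rows downward; lengths in m; the calibration is good to about 2 mm. A picture is of the moment at which its call begins: read the wrist's pose just before it. camera_params takes no time and is no camera call.
A pose or a line that the arm cannot do raises Unreachable and nothing moves.
- finish_job(): hands the job in, once; it reports no verdict.
The state is a dict: "time_s": time; "joint_pos": joint angles; "qd": joint speeds; "joint_efforts": joint torques, N m; "position": TCP position; "tcp_rot": TCP orientation; "wrist_force": force on the tool from outside, world axes, zero at the start; "ft_torque": the same for the moment, N m; "finger_gap": finger opening in m.
Only numpy, scipy, OpenCV 4.12 (cv2) and the standard library are available. Lean on these libraries where they do the work, as an engineer would, in place of code of your own. Each camera call takes 0.05 s, during which the arm holds its last target.

TASK

Load the tube rack onto the bench trolley: first press the trolley's red brake lever down until its shoe firmly grips the wheel, without forcing it, then set the rack gently down, fully home inside the trolley's rails. With the rack in, flick the lever all the way up again so the trolley is free to be wheeled off; do not let the trolley roll away or tip, and leave everything else on the bench where it is.

Things in the scene. Friction and masses are not known exactly. Their poses are not given: they have to be found in the camera images.
- trolley: Bench trolley on four 50 mm castors that roll only along its x; 2 kg, rolls freely. Aluminium deck 250 (x) by 120 mm, top 65 mm above the bench; push handle 142 mm high at the -x end. Steel rails on the deck, 18 mm high and flared from 10 mm up, frame a centred pocket 184 (x) by 56 mm for the rack. Origin on the bench under the deck's centre, z up. Over 7 N up at the brake lever lifts that end.
- brake (a joint): Brake lever at the trolley's +x end, rad, 0 to 1: 0 = fully up (25 deg above level, at its stop), grows as the toe goes down; under 0.15 is released. Hinge along the trolley's y at x 134, y 42, 47 mm above the bench. Stiff, stays where left: 4 to 5 N at the toe moves it. No click: the shoe bites, by unseen wear, anywhere in about 0.2 to 0.65; then 5 N more per mm. Starts at 0 to 0.1.
- pedal_toe (a point): Centre of the top face of the brake lever's red ribbed toe, 50 mm from the hinge, free all round. Toe 24 mm wide (along the trolley's y), 24 mm long, 6 mm thick; this face is 3 mm above the lever's middle plane. 71 mm above the bench when fully up, about 39 to 61 mm where the brake bites. Press it from above; raise it by pinching its sides from above or lifting from below.
- pedal: The whole steel brake lever with red toe and rubber shoe. Origin on the hinge, turns with joint brake; axes parallel to the trolley's when fully up. Pressing the toe with 8 to 11 N makes the shoe grip the wheel well, and it goes on gripping with about 7 to 12 N when let go (5 N is needed). Over about 14 N at the toe (30 N at the shoe) harms the shoe.
- braked_wheel: The wheel, 50 mm diameter and 16 mm wide with a dark tyre, on which the brake shoe acts: at x = +95, y = +42 mm on the trolley. Origin at its centre, 25 mm above the bench, y along its axle.
- rack: White two-tier test-tube rack 180 (x) by 52 (y) by 62 mm high, 0.3 kg, seven stoppered tubes fixed in it up to 86 mm. Plates 8 mm thick, the top one 54 to 62 mm up, 9 mm corner posts. Take it across the middle of the top plate (52 mm). Origin: centre of underside, z up. Home: on the deck, origin 65 mm above the trolley's, x along the trolley's x either way round. Starts on a 3 mm black mat.
- strip_box: Flat indicator-strip box, 85 x 62 x 12 mm, colour chart on top. Bystander: leave it where it is. Origin: centre of its underside.
- beaker: Glass beaker, 68 mm wide, 88 mm high, with plastic pipettes up to 145 mm. Bystander: leave it where it is. Origin: centre of its underside.
- indicator_a: Amber dropper bottle, 38 mm wide, 105 mm high. Bystander: leave it where it is. Origin: centre of its underside.
- indicator_b: Green dropper bottle, 38 mm wide, 105 mm high. Bystander: leave it where it is. Origin: centre of its underside.
- wash_bottle: White wash bottle with red cap and spout, 62 mm wide, 180 mm high. Bystander: leave it where it is. Origin: centre of its underside.
- petri_dish: Petri dish, 90 mm wide, 14 mm high. Bystander: leave it where it is. Origin: centre of its underside.
- timer: White bench timer, 62 x 75 x 18 mm. Bystander: leave it where it is. Origin: centre of its underside.
Mind the look-alikes: they are no part of the job. Leave any blue look-alike of the rack alone.

How it is judged:
By the outcome, as a careful person would: the job done as asked, in the order asked, and still so for the second after the job is handed in, with the robot touching nothing.
It also fails if it takes over 72 s, if anything falls off the work surface, if the arm or the gripper's body presses on something with over 40 N, if the wrist force passes 120 N, or if a joint passes its speed limit or range.

## Working session

There is one attempt and no reset: what is moved stays moved. The work goes in short steps, each a Python script; the robot and the scene stay as the last script left them, time stands still between calls to the robot, and variables do not carry over. Pictures are saved under pics/ and viewed, and the job is handed in when it is done.

```bash
mkdir -p pics; ls; python3 - <<'E'
from rig import *
import cv2,numpy as np
s=sense();print(s)
for n in("scene","side","wrist"):
    im,d=camera(n);cv2.imwrite(f"pics/{n}0.png",im[:,:,::-1]);np.savez(f"pics/{n}0.npz",im=im,d=d)
    p=camera_params(n);print(n,p)
E
```

```text
pics
{'time_s': 0.0, 'joint_pos': array([ 1.13108592,  0.46947027, -0.04860247,  1.53374334,  0.0240974 ,
        1.14098869, -0.08230087]), 'qd': array([-0.00079905, -0.00111869, -0.00057836, -0.00075108,  0.0012575 ,
       -0.00210083, -0.00148342]), 'joint_efforts': array([-2.38299472e-04, -5.10316873e+01, -4.69725206e-02, -2.37720019e+01,
        1.05369760e-02,  7.45160272e-03,  3.85793557e-07]), 'position': array([ 0.2693557 , -0.61832126,  0.25522104]), 'tcp_rot': array([[-8.71982525e-04,  9.16782490e-01,  3.99385910e-01],
       [ 1.82658151e-03,  3.99386856e-01, -9.16780673e-01],
       [-9.99997952e-01, -6.99058064e-05, -2.02283631e-03]]), 'wrist_force': array([-0.19417668, -0.30980899,  0.30139711]), 'ft_torque': array([0.02980652, 0.02493051, 0.03079473]), 'finger_gap': 0.08527751221704737}
scene {'K': array([[363.21380517,   0.        , 324.28697551],
       [  0.        , 363.21380517, 197.63894196],
       [  0.        ,   0.        ,   1.        ]]), 'position': array([ 1.28614042, -0.20680217,  0.64808065]), 'rotation': array([[ 0.25701438,  0.56487563, -0.78412954]
[... 309 characters left out ...]
0.86856272]), 'rotation': array([[-0.9942712 , -0.07633199,  0.07482123],
       [-0.10642939,  0.7716998 , -0.6270185 ],
       [-0.00987796, -0.63138962, -0.77540285]])}
wrist {'K': array([[292.03836934,   0.        , 317.76034003],
       [  0.        , 292.03836934, 202.80521088],
       [  0.        ,   0.        ,   1.        ]]), 'tool_from_camera': array([[-1.87888831e-04, -2.59870405e-01,  9.65643483e-01,
        -1.18057022e-01],
       [-9.44882693e-04, -9.65643023e-01, -2.59870465e-01,
         6.60173138e-02],
       [ 9.99999536e-01, -9.61246573e-04, -6.41135097e-05,
        -1.05093763e-05],
       [ 0.00000000e+00,  0.00000000e+00,  0.00000000e+00,
         1.00000000e+00]])}
```

View pics/scene0.png

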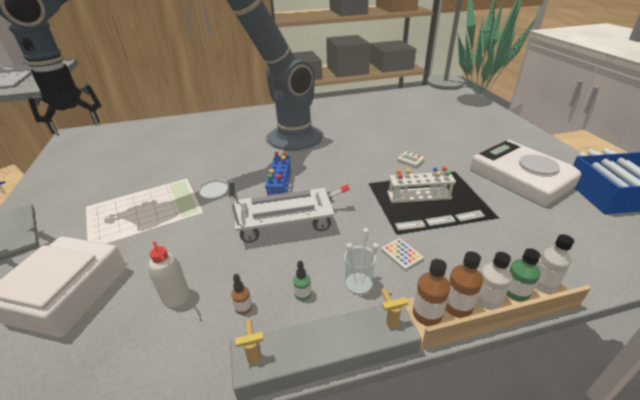

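View pics/side0.png

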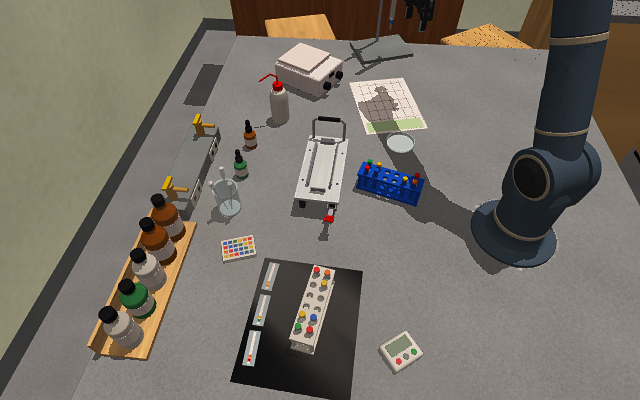

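View pics/wrist0.png

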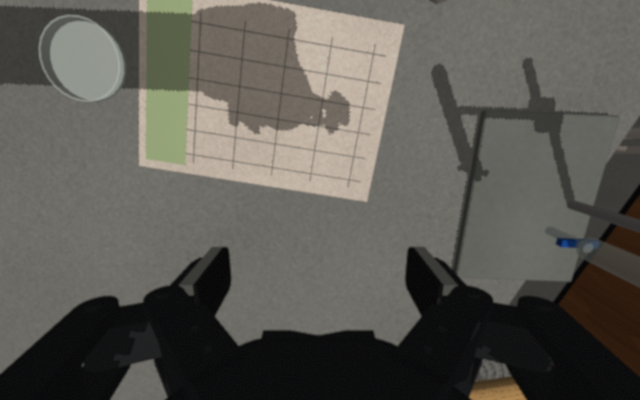

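Scene: the trolley is at about (283,212), its red toe at (346,188). White racks and look-alikes: the white rack on the mat at scene (420,187) / side (312,308); the blue look-alike rack at scene (279,172) / side (390,182); the blue basket of tubes at scene (615,180). I choose the white rack on the black mat. Red toe: side (329,217). Red things that aren't it are the wash-bottle cap, tube stoppers and a timer button.

```bash
cat > h.py <<'E'
import numpy as np,cv2
def ray(p,u,v,T=None):
    K=p["K"];d=np.array([(u-K[0,2])/K[0,0],(v-K[1,2])/K[1,1],1.])
    R=p["rotation"] if T is None else T[0];o=p["position"] if T is None else T[1]
    return np.array(o),R@d
def wristpose(p,s):
    M=p["tool_from_camera"];R=s["tcp_rot"];return R@M[:3,:3],s["position"]+R@M[:3,3]
def onz(o,d,z): return o+d*(z-o[2])/d[2]
def cloud(p,d,T=None):
    K=p["K"];v,u=np.mgrid[:400,:640]
    R=p["rotation"] if T is None else T[0];o=p["position"] if T is None else T[1]
    c=np.stack([(u-K[0,2])/K[0,0]*d,(v-K[1,2])/K[1,1]*d,d],-1)
    P=c@R.T+o;P[d<=0]=np.nan;return P
def tri(o1,d1,o2,d2):
    A=np.stack([d1,-d2],1);t=np.linalg.lstsq(A,o2-o1,rcond=None)[0]
    a=o1+t[0]*d1;b=o2+t[1]*d2;return (a+b)/2,np.linalg.norm(a-b)
def redmask(im):
    h=cv2.cvtColor(im,cv2.COLOR_RGB2HSV);return ((h[...,0]<8)|(h[...,0]>172))&(h[...,1]>140)&(h[...,2]>90)
E
python3 - <<'E'
from rig import *
from h import *
D={}
for n,box in(("scene",(150,330,220,480)),("side",(100,290,360,345))):
    z=np.load(f"pics/{n}0.npz");im=z["im"];P=cloud(camera_params(n),z["d"]);D[n]=P
    nb,l,st,c=cv2.connectedComponentsWithStats(redmask(im).astype(np.uint8))
    for i in range(1,nb):
        if st[i,4]>8:
            q=P[l==i];print(n,c[i].round(1),st[i,4],np.nanmedian(q,0).round(4))
s0=cv2.resize(np.load("pics/scene0.npz")["im"][140:260,215:515],None,fx=2.6,fy=2.6,interpolation=cv2.INTER_CUBIC)
s1=cv2.resize(np.load("pics/side0.npz")["im"][105:385,220:440],None,fx=2.1,fy=2.1,interpolation=cv2.INTER_CUBIC)
cv2.imwrite("pics/c0.png",s0[:,:,::-1]);cv2.imwrite("pics/c1.png",s1[:,:,::-1])
for n in D:
    P=D[n];z=P[...,2];ok=(P[...,0]>.3)&(P[...,0]<1)&(abs(P[...,1])<.6)
    # deck-level and rack-top-level points
    for lo,hi,nm in((.055,.075,"deck"),(.060,.070,"ra"),(.08,.1,"hi")):
        m=(ok&(z>lo)&(z<hi)).astype(np.uint8);nb,l,st,c=cv2.connectedComponentsWithStats(m)
        for i in range(1,nb):
            if st[i,4]>60:print(n,nm,c[i].round(),st[i,4],np.nanmean(P[l==i],0).round(3),np.nanmin(P[l==i],0).round(3),np.nanmax(P[l==i],0).round(3))
E
```

```text
scene [344.3 188.1] 28 [0.4888 0.0493 0.0699]
scene [157.9 253.2] 190 [ 0.7032 -0.4024  0.1415]
side [273.6  80.8] 82 [ 0.6965 -0.4028  0.1388]
side [366.9 166.6] 17 [ 0.3939 -0.1201  0.0834]
side [416.9 174.8] 22 [ 0.2584 -0.1026  0.0833]
side [328.6 218.2] 60 [0.4855 0.0561 0.0677]
side [230.7 250.3] 9 [0.7276 0.1394 0.0112]
side [236.1 253.9] 9 [0.7128 0.1474 0.0104]
side [316.3 269.1] 26 [0.4998 0.2136 0.0871]
side [309.2 329.1] 34 [0.4995 0.3506 0.0871]
side [398.3 360.8] 28 [0.3111 0.3722 0.0181]
scene deck [508. 166.] 826 [0.5   0.568 0.059] [0.391 0.507 0.055] [0.649 0.6   0.065]
scene deck [277. 178.] 326 [ 0.369 -0.122  0.064] [ 0.3   -0.163  0.055] [ 0.42  -0.08   0.075]
scene deck [421. 180.] 655 [0.507 0.275 0.066] [0.458 0.188 0.056] [0.543 0.372 0.075]
scene deck [342. 189.] 86 [0.488 0.044 0.066] [0.473 0.015 0.056] [0.5   0.062 0.074]
scene deck [283. 210.] 2347 [ 0.534 -0.131  0.067] [ 0.453 -0.258  0.056] [0.586 0.012 0.075]
scene deck [ 90. 279.] 577 [ 0.651 -0.565  0.065] [ 0.57  -0.6    0.055] [ 0.717 -0.524  0.075]
scene deck [361. 256.] 112 [0.747 0.008 0.065]
[... 5887 characters left out ...]
-0.374  0.1  ]
side hi [204. 125.] 84 [ 0.893 -0.244  0.088] [ 0.863 -0.26   0.08 ] [ 0.923 -0.227  0.1  ]
side hi [224. 188.] 144 [ 0.768 -0.004  0.086] [ 0.735 -0.037  0.08 ] [0.798 0.03  0.099]
side hi [176. 189.] 111 [0.892 0.014 0.088] [0.863 0.    0.08 ] [0.919 0.024 0.1  ]
side hi [168. 221.] 129 [0.876 0.118 0.09 ] [0.86  0.086 0.08 ] [0.913 0.132 0.1  ]
side hi [159. 245.] 139 [0.875 0.188 0.089] [0.86  0.153 0.08 ] [0.908 0.201 0.1  ]
side hi [146. 268.] 286 [0.881 0.25  0.092] [0.862 0.215 0.08 ] [0.919 0.269 0.1  ]
side hi [134. 296.] 360 [0.882 0.317 0.089] [0.863 0.284 0.08 ] [0.916 0.338 0.1  ]
side hi [122. 329.] 191 [0.876 0.39  0.092] [0.864 0.358 0.08 ] [0.904 0.406 0.1  ]
```

View pics/c0.png

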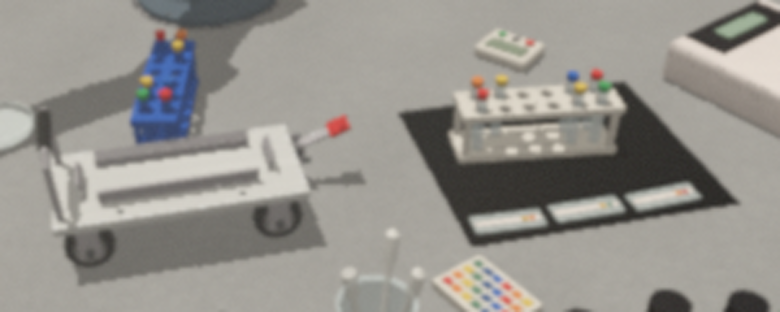

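View pics/c1.png

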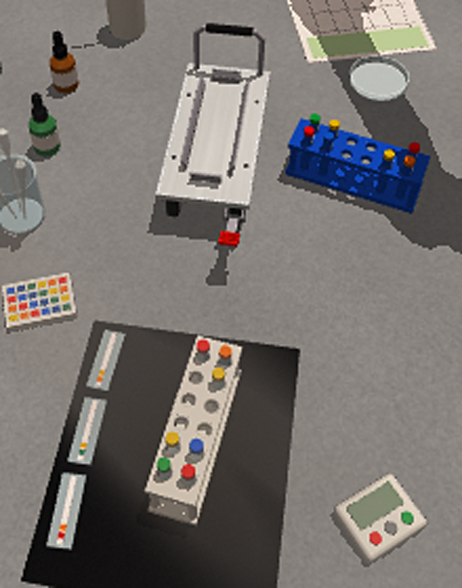

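```bash
cat >> h.py <<'E'
RX=np.array([[0,0,1.],[0,1,0],[-1,0,0]])  # tool x down, y=+Y, z=+X
def Ryaw(a):
    c,s=np.cos(a),np.sin(a);return np.array([[c,-s,0],[s,c,0],[0,0,1]])@RX
E
python3 - <<'E'
from rig import *
from h import *
import time
V=[(.52,-.22,.27),(.50,-.07,.25),(.50,.16,.25),(.50,.22,.30)]
for i,v in enumerate(V):
    movep(np.array(v),RX)
    s=sense();im,d=camera("wrist");cv2.imwrite(f"pics/w{i+1}.png",im[:,:,::-1])
    np.savez(f"pics/w{i+1}.npz",im=im,d=d,R=s["tcp_rot"],p=s["position"]);print(s["time_s"],s["position"],s["joint_pos"].round(2),s["wrist_force"])
E
python3 -c "
import cv2,numpy as np
a=[cv2.imread(f'pics/w{i}.png') for i in (1,2,3,4)]
m=np.vstack([np.hstack(a[:2]),np.hstack(a[2:])]);cv2.imwrite('pics/wall.png',cv2.resize(m,(800,500),interpolation=cv2.INTER_AREA))"
```

```text
1.8667 [ 0.51941839 -0.2221331   0.26975241] [ 0.71  0.32 -0.47  1.76  0.16  1.1   0.18] [-0.41701789  0.21709254  0.43461193]
2.575 [ 0.5001627  -0.07071707  0.25010812] [ 0.53  0.24 -0.55  1.91  0.15  1.02 -0.09] [ 0.31145212 -0.75066839 -0.20007012]
3.5417 [0.50083373 0.15769117 0.24967946] [ 0.16  0.3  -0.67  1.87  0.21  1.05 -0.59] [ 0.31383556  0.36847976 -0.40981336]
4.0 [0.50067486 0.21962966 0.30081784] [ 0.07  0.29 -0.69  1.75  0.2   1.17 -0.68] [ 1.08466031 -0.40193471 -0.03347583]
```

View pics/wall.png

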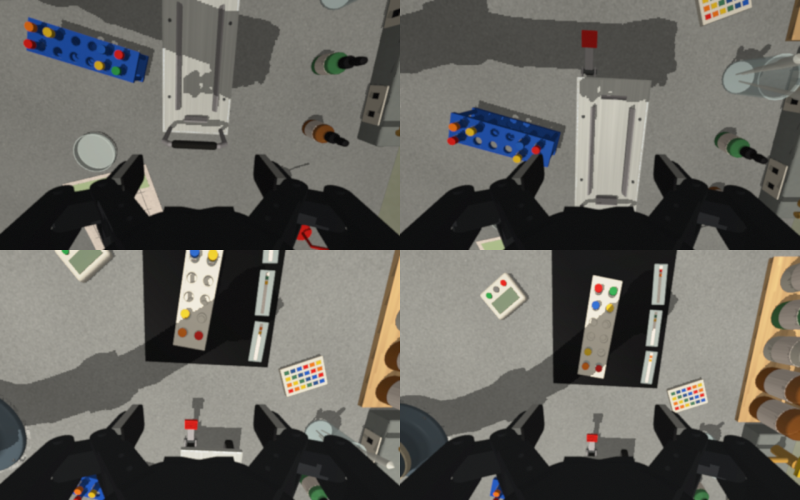

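The wrist mosaic: view 2 (upper right) has the red toe at about (589,38) on the mosaic and the deck below it. View 4 (lower right) has the whole white rack at about (600,326). The blue rack is well to the left in views 1 and 2. Next I measure these.

```bash
python3 - <<'E'
from rig import *
from h import *
p=camera_params("wrist");C={}
for i in(1,2,3,4):
    z=np.load(f"pics/w{i}.npz");T=wristpose(p,dict(tcp_rot=z["R"],position=z["p"]))
    C[i]=(z["im"],cloud(p,z["d"],T),T)
for n in("scene","side"):
    z=np.load(f"pics/{n}0.npz");q=camera_params(n);C[n]=(z["im"],cloud(q,z["d"]),(q["rotation"],q["position"]))
def rect(P,m,tag):
    Q=P[m][:,:2];r=cv2.minAreaRect((Q*1000).astype(np.float32));print(tag,len(Q),"c",np.round(r[0],1),"sz",np.round(r[1],1),"ang",round(r[2],2),"z",np.nanmedian(P[m][:,2]).round(4))
def near(P,x0,x1,y0,y1,z0,z1):
    return (P[...,0]>x0)&(P[...,0]<x1)&(P[...,1]>y0)&(P[...,1]<y1)&(P[...,2]>z0)&(P[...,2]<z1)
for k in C:
    im,P,T=C[k]
    # ground check
    g=near(P,.45,.6,.05,.15,-.02,.02);print(k,"bench z",np.nanmedian(P[g][:,2]).round(4) if g.sum() else None)
    for nm,b in(("deck",(.42,.62,-.29,.012,.061,.070)),("rails",(.42,.62,-.24,.0,.079,.088)),("handle",(.42,.62,-.32,-.22,.125,.15)),("racktop",(.42,.58,.15,.42,.06,.0685))):
        m=near(P,*b)
        if m.sum()>30: rect(P,m,f"{k} {nm}")
    m=redmask(im)&near(P,.45,.52,.02,.1,.03,.09)
    if m.sum()>8:
        rect(P,m,f"{k} toe");Q=P[m];print("  med",np.nanmedian(Q,0).round(4),"min",Q.min(0).round(4),"max",Q.max(0).round(4))
# triangulate toe centroid, wrist2 vs side / scene
pix={}
for k in(2,3,4,"scene","side"):
    im,P,T=C[k];m=redmask(im)&near(P,.45,.52,.02,.1,.03,.09)
    if m.sum()<8: continue
    v,u=np.nonzero(m);q=p if k in(2,3,4) else camera_params(k);pix[k]=ray(q,u.mean(),v.mean(),T);print(k,u.mean(),v.mean())
ks=list(pix)
for i in range(len(ks)):
    for j in range(i): print(ks[i],ks[j],[np.round(x,4) for x in tri(*pix[ks[i]],*pix[ks[j]])])
E
```

```text
1 bench z None
1 deck 20794 c [ 498.5 -145.6] sz [217.9 159.5] ang 87.07 z 0.0653
1 rails 2273 c [ 518.4 -140.2] sz [179.8  71.5] ang 86.95 z 0.0828
1 handle 1274 c [ 512.5 -249.9] sz [12.5 99.1] ang 87.38 z 0.1427
2 bench z 0.0004
2 deck 19345 c [ 518.9 -130.4] sz [249.7 120.4] ang 87.02 z 0.0653
2 rails 2013 c [ 518.8 -131. ] sz [200.3  71.4] ang 86.98 z 0.0828
2 toe 673 c [486.8  51.2] sz [22.5 22.8] ang 87.47 z 0.069
  med [0.4867 0.0515 0.069 ] min [0.475  0.0397 0.0629] max [0.4982 0.0627 0.0743]
3 bench z 0.0004
3 deck 1314 c [524.6 -14.6] sz [ 25.7 120.1] ang 84.08 z 0.0651
3 racktop 6452 c [497.7 264.4] sz [146.6  52.1] ang 79.61 z 0.0653
3 toe 314 c [486.8  51.9] sz [24.3 22. ] ang 87.34 z 0.0697
  med [0.4867 0.054  0.0697] min [0.4753 0.0402 0.0628] max [0.4976 0.0645 0.0736]
4 bench z 0.0004
4 racktop 5333 c [500.7 280.9] sz [180.3  52.1] ang 79.58 z 0.0653
4 toe 210 c [486.6  52.5] sz [22.9 22.2] ang 87.57 z 0.0699
  med [0.4866 0.0543 0.0699] min [0.4751 0.0411 0.0639] max [0.4974 0.0642 0.0735]
scene bench z 0.002
scene deck 2031 c [ 519.8 -129.9] sz [249.8 123. ] ang
[... 903 characters left out ...]
905 300.1952380952381
scene 344.32142857142856 188.10714285714286
side 328.5833333333333 218.15
3 2 [array([0.4865, 0.052 , 0.0663]), np.float64(0.0)]
4 2 [array([0.4865, 0.052 , 0.0664]), np.float64(0.0001)]
4 3 [array([0.4865, 0.0522, 0.0668]), np.float64(0.0001)]
scene 2 [array([0.4865, 0.0511, 0.068 ]), np.float64(0.0012)]
scene 3 [array([0.486 , 0.0514, 0.0669]), np.float64(0.0019)]
scene 4 [array([0.486 , 0.0514, 0.0668]), np.float64(0.0018)]
side 2 [array([0.4858, 0.0523, 0.0642]), np.float64(0.0012)]
side 3 [array([0.4858, 0.0449, 0.0539]), np.float64(0.0003)]
side 4 [array([0.4859, 0.0397, 0.0474]), np.float64(0.0005)]
side scene [array([0.4845, 0.0521, 0.0655]), np.float64(0.0023)]
```

Trolley: centre (0.5189, −0.1304), x-axis at 87.0° in the world. Rack: centre (0.5007, 0.281), axis at 79.6°, top 65 mm. Toe: about (0.4866, 0.0515). The two-view ray heights of the toe (66–67 mm) agree with the depth. I press with the closed, slightly tilted tip so that one edge bears on the toe centre, following the arc.

```bash
cat >> h.py <<'E'
TC=np.array([.5189,-.1304,0]);TA=np.deg2rad(87.0)
TXd=np.array([np.cos(TA),np.sin(TA),0]);TYd=np.array([-np.sin(TA),np.cos(TA),0]);Zd=np.array([0,0,1.])
def tw(x,y,z): return TC+TXd*x/1e3+TYd*y/1e3+Zd*z/1e3
def toe(q,off=3.): # top face centre, trolley coords mm (x,z)
    t=np.deg2rad(25)-q;return 134+50*np.cos(t)-off*np.sin(t),47+50*np.sin(t)+off*np.cos(t)
def Rtilt(t): # tool x down & inward by t; z = -trolley y ; y outward
    x=-Zd*np.cos(t)-TXd*np.sin(t);z=-TYd;y=np.cross(z,x);return np.stack([x,y,z],1)
def F(n=6):
    from rig import sense,sleep
    a=[]
    for _ in range(n): a.append(sense()["wrist_force"]);sleep(.02)
    return np.mean(a,0)
E
cat > press.py <<'E'
from rig import *
from h import *
t=np.deg2rad(15);R=Rtilt(t);print(R.round(3))
def tcp(q,dz=0):
    x,z=toe(q);return tw(x,42,z+dz)-R[:,0]*.025-R[:,1]*.011
p0=tcp(0,20)
command_gripper(0,20)
print("ik",inverse_kinematics(p0,R),inverse_kinematics(tcp(.7,-3),R))
movep(tcp(0,60),R);move_l(p0,R,feed=.15);sleep(.2)
b=F();print("base",b,sense()["time_s"])
hit=move_l(tcp(0,-5),R,feed=.02,until_force=2.5)
s=sense();f=(F()-b);print("contact",hit,s["position"],"vs",tcp(0),f)
z=s["position"][2]
# q of that height
qs=np.linspace(-.1,.75,400);q=qs[np.argmin([abs(tcp(a)[2]-z) for a in qs])]
print("q0",q);done=False;log=[]
fz=f[2]
while q<.72:
    q+=.02 if fz<5.8 else .006
    g=9.3-fz
    h=move_l(tcp(q),R,feed=.02,until_force=max(1.2,g))
    f=F(3)-b;fz=f[2];log.append((round(q,3),*f.round(1)))
    if fz>8.6: 
        fz=(F(8)-b)[2]
        if fz>8.6: break
print(log);print("final",q,F(8)-b,sense()["position"],tcp(q),sense()["time_s"])
np.save("base.npy",b)
E
python3 press.py
```

```text
[[-0.014  0.051  0.999]
 [-0.258  0.965 -0.052]
 [-0.966 -0.259 -0.   ]]
ik [ 0.0821029   0.43266032 -0.49898684  2.05212415  0.56844134  0.90790369
 -0.84211768] [ 0.02057858  0.5237961  -0.4409022   2.08265626  0.64910621  0.80826055
 -0.94127948]
base [ 0.10848473  0.0411211  -0.17758427] 6.4417
contact False [0.48610498 0.04543739 0.09293247] vs [0.48605841 0.04545262 0.09784499] [-0.41586678 -0.05244014  0.70340328]
q0 0.10877192982456141
[(np.float64(0.129), np.float64(-1.1), np.float64(0.2), np.float64(4.0)), (np.float64(0.149), np.float64(-1.4), np.float64(0.8), np.float64(5.1)), (np.float64(0.169), np.float64(-0.8), np.float64(0.3), np.float64(3.8)), (np.float64(0.189), np.float64(-0.2), np.float64(0.4), np.float64(3.7)), (np.float64(0.209), np.float64(-0.3), np.float64(0.8), np.float64(4.2)), (np.float64(0.229), np.float64(0.1), np.float64(0.4), np.float64(3.2)), (np.float64(0.249), np.float64(-0.3), np.float64(0.6), np.float64(4.0)), (np.float64(0.269), np.float64(-0.7), np.float64(1.0), np.float64(3.2)), (np.float64(0.289), np.float64(-0.5), np.float64(0.6), np.float64(3.
[... 615 characters left out ...]
t64(-0.3), np.float64(0.4), np.float64(3.2)), (np.float64(0.489), np.float64(-0.4), np.float64(0.5), np.float64(3.1)), (np.float64(0.509), np.float64(-0.3), np.float64(0.1), np.float64(3.4)), (np.float64(0.529), np.float64(-0.3), np.float64(-0.4), np.float64(3.2)), (np.float64(0.549), np.float64(-0.5), np.float64(-0.4), np.float64(5.5)), (np.float64(0.569), np.float64(-1.4), np.float64(-0.2), np.float64(7.1)), (np.float64(0.575), np.float64(-1.1), np.float64(-0.0), np.float64(8.5)), (np.float64(0.581), np.float64(-1.6), np.float64(-0.5), np.float64(9.4))]
final 0.5807719298245616 [-1.48951732 -0.07356954  9.57588079] [0.48644491 0.05103043 0.07040128] [0.48636528 0.0513082  0.06976702] 15.75
```

The lever bit at about q = 0.55 and is now loaded to 9.6 N at the toe. I let go and look again.

```bash
python3 - <<'E'
from rig import *
from h import *
s=sense();move_l(s["position"]+np.array([0,.004,.06]),feed=.12)
command_gripper(.085)
movep(np.array([.50,-.07,.25]),RX)
s=sense();im,d=camera("wrist");cv2.imwrite("pics/w5.png",im[:,:,::-1])
np.savez("pics/w5.npz",im=im,d=d,R=s["tcp_rot"],p=s["position"]);print(s["time_s"])
p=camera_params("wrist");P=cloud(p,d,wristpose(p,s))
def near(P,x0,x1,y0,y1,z0,z1):
    return (P[...,0]>x0)&(P[...,0]<x1)&(P[...,1]>y0)&(P[...,1]<y1)&(P[...,2]>z0)&(P[...,2]<z1)
for nm,b in(("deck",(.42,.62,-.29,.015,.061,.070)),("rails",(.42,.62,-.26,.02,.079,.088)),("toe",(.45,.53,.03,.1,.025,.09))):
    m=near(P,*b)
    if nm=="toe":m&=redmask(im);print(np.nanmedian(P[m],0))
    r=cv2.minAreaRect((P[m][:,:2]*1000).astype(np.float32));print(nm,m.sum(),np.round(r[0],1),np.round(r[1],1),round(r[2],2),np.median(P[m][:,2]))
E
```

```text
17.925
deck 19322 [ 499.4 -127.6] [247.9 159.4] 87.03 0.06528481158240693
rails 2032 [ 518.9 -129.6] [199.2  71.5] 87.06 0.08282071255334109
[0.48666389 0.05560253 0.04512245]
toe 557 [486.8  55.6] [23.2 23.2] 87.45 0.045122446929407145
```

View pics/w5.png

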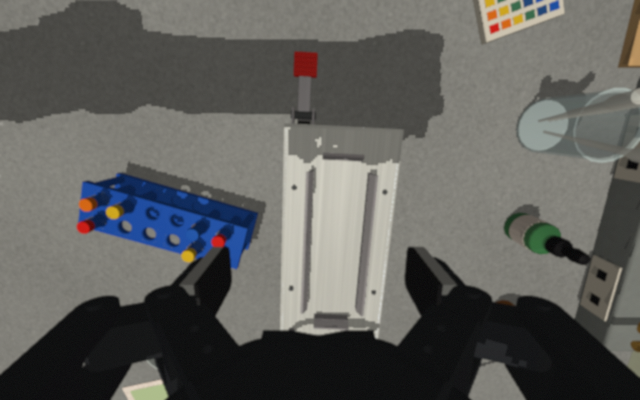

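The toe at (305,65) is now at about z = 45 mm, so q ≈ 0.54. The blue rack is still in place at (170,215). I check that the trolley did not shift, then grasp the rack.

```bash
python3 - <<'E'
from rig import *
from h import *
p=camera_params("wrist")
for i in(2,5):
    z=np.load(f"pics/w{i}.npz");P=cloud(p,z["d"],wristpose(p,dict(tcp_rot=z["R"],position=z["p"])))
    L=(P-TC)@np.stack([TXd,TYd,Zd],1)*1e3
    m=(L[...,2]>61)&(L[...,2]<69)&(abs(L[...,1])<60)&(abs(L[...,0])<140)
    r=(L[...,2]>80)&(L[...,2]<88)&(abs(L[...,1])<45)&(abs(L[...,0])<120)
    A,B=L[m],L[r]
    print(i,"deck +x edge",np.percentile(A[abs(A[:,1])<30][:,0],[99.5,99.9]).round(1),"y",np.percentile(A[:,1],[.2,99.8]).round(1),
     "rail x",np.percentile(B[:,0],[.3,99.7]).round(1),"y",np.percentile(B[:,1],[.3,99.7]).round(1))
    for x0 in(-60,0,60):
        k=abs(B[:,0]-x0)<15;print("   rail y at",x0,[np.percentile(B[k][:,1],q).round(1) for q in(1,99)])
# grasp rack
a=np.deg2rad(79.6-90);R=Ryaw(a);c=np.array([.5007,.281,0])
movep(c+[0,0,.17],R);move_l(c+[0,0,.068],R,feed=.12)
s=sense();print(s["position"],s["wrist_force"])
command_gripper(.03,30);s=sense();print("gap",s["finger_gap"],s["wrist_force"],s["time_s"])
im,d=camera("side");cv2.imwrite("pics/s1.png",cv2.resize(im[150:390,180:480],None,fx=2,fy=2)[:,:,::-1])
E
```

```text
2 deck +x edge [124.1 124.7] y [-59.7  59.8] rail x [-99.4  99.4] y [-35.5  35.7]
   rail y at -60 [np.float64(-35.4), np.float64(35.5)]
   rail y at 0 [np.float64(-35.4), np.float64(35.6)]
   rail y at 60 [np.float64(-35.5), np.float64(35.6)]
5 deck +x edge [124.9 125.6] y [-59.6  59.8] rail x [-98.5 100.3] y [-35.5  35.7]
   rail y at -60 [np.float64(-35.3), np.float64(35.6)]
   rail y at 0 [np.float64(-35.4), np.float64(35.6)]
   rail y at 60 [np.float64(-35.3), np.float64(35.7)]
[0.50118923 0.28143315 0.06871962] [ 0.33420453  0.27529129 -0.1171405 ]
gap 0.050834974948075595 [-1.45877746 -1.26002491  4.9935333 ] 20.7333
```

View pics/s1.png

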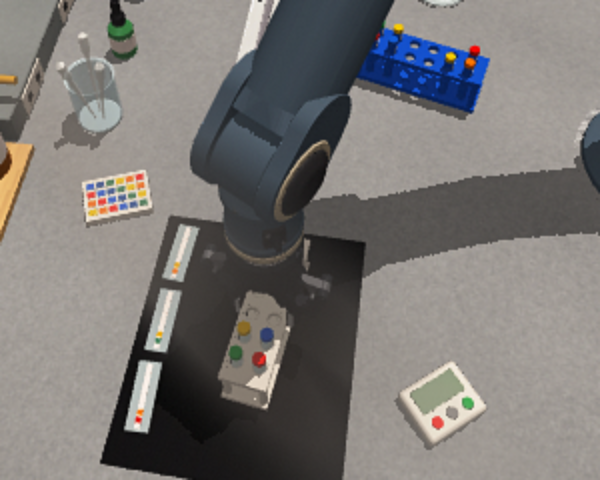

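```bash
cat >> h.py <<'E'
TC=TC+TXd*.0009
E
python3 - <<'E'
from rig import *
from h import *
s=sense();P0=s["position"];off=P0[2]-.003
d=np.array([.5007,.281,0])-P0;print("rack rel tcp",d,"off",off)
move_l(P0+[0,0,.11],feed=.15);sleep(.15);print(F(),sense()["finger_gap"])
# rack centre in tool frame
r=sense()["tcp_rot"].T@np.array([d[0],d[1],0]);R=Ryaw(TA-np.pi/2)
dd=R@r;dd[2]=0;tgt=TC-dd;tgt[2]=off+.105;print("tgt",tgt)
movep(tgt,R);sleep(.3)
s=sense();print(s["position"],s["time_s"])
for n in("wrist","scene","side"):
    s=sense();im,dp=camera(n);cv2.imwrite(f"pics/h_{n}.png",im[:,:,::-1]);np.savez(f"pics/h_{n}.npz",im=im,d=dp,R=s["tcp_rot"],p=s["position"])
    p=camera_params(n);P=cloud(p,dp,wristpose(p,s) if n=="wrist" else None)
    L=(P-TC)@np.stack([TXd,TYd,Zd],1)*1e3
    for nm,lo,hi in(("racktop",161,174),("deck",58,70),("rails",79,87)):
        m=(L[...,2]>lo)&(L[...,2]<hi)&(abs(L[...,1])<62)&(abs(L[...,0])<128)
        if m.sum()>40:
            Q=L[m];rr=cv2.minAreaRect(Q[:,:2].astype(np.float32));print(n,nm,m.sum(),np.round(rr[0],1),np.round(rr[1],1),round(rr[2],1),"x",np.percentile(Q[:,0],[.5,99.5]).round(1),"y",np.percentile(Q[:,1],[.5,99.5]).round(1),"z",np.median(Q[:,2]).round(1))
np.save("rk.npy",np.r_[r,off])
E
python3 -c "
import cv2,numpy as np
a=cv2.imread('pics/h_scene.png')[110:260,190:400];b=cv2.imread('pics/h_side.png')[80:230,240:420]
cv2.imwrite('pics/hh.png',np.hstack([cv2.resize(a,(420,300)),cv2.resize(b,(360,300))]))"
```

```text
rack rel tcp [-0.00019974 -0.00015855 -0.06876069] off 0.065760692851323
[ 0.25433325  0.15812442 -2.88346379] 0.05145544704031236
tgt [ 0.5191248  -0.12931831  0.17076069]
[ 0.51932803 -0.1285492   0.17079039] 23.7417
wrist racktop 25595 [29.2 -0.4] [ 78.8 123.1] 89.9 x [-30.   90.3] y [-35.   31.7] z 167.4
wrist deck 10204 [4.6 0. ] [241.2 120.5] 0.1 x [-109.1  124.8] y [-59.8  59.9] z 65.3
scene racktop 771 [ 0.7 -6.8] [180.2  68.8] 0.9 x [-88.6  90.2] y [-39.8  25.9] z 168.6
scene deck 1999 [ 0.4 -0.7] [123.1 249.7] 89.8 x [-122.7  124.5] y [-61.3  58.1] z 66.7
scene rails 193 [-10.8   0. ] [220.5  99.7] 0.7 x [-120.5   99. ] y [-50.8  44.7] z 83.9
side racktop 574 [9.7 1.7] [167.8  76.3] 8.9 x [-49.   91.3] y [-34.7  39.5] z 165.0
side deck 1548 [1.1 1.1] [252.9 120. ] 0.0 x [-121.2  126.4] y [-58.5  60.9] z 62.8
side rails 94 [-6.9  7.1] [220.5  93.1] 1.5 x [-117.2  101.6] y [-42.3  49.6] z 81.1
```

View pics/hh.png

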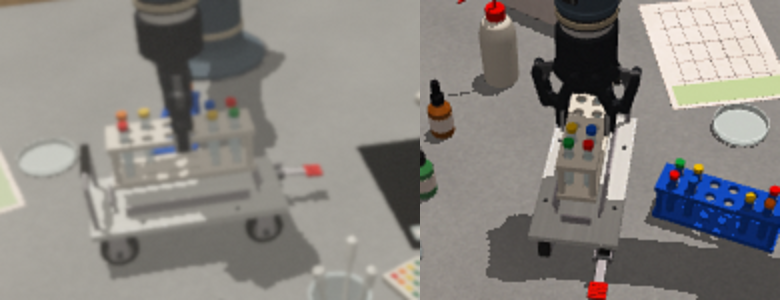

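View pics/h_wrist.png

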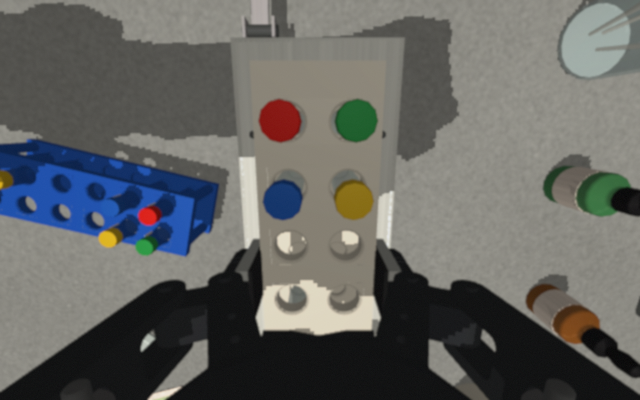

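```bash
python3 - <<'E'
from rig import *
from h import *
z=np.load("pics/h_wrist.npz");p=camera_params("wrist");P=cloud(p,z["d"],wristpose(p,dict(tcp_rot=z["R"],position=z["p"])))
L=(P-TC)@np.stack([TXd,TYd,Zd],1)*1e3
for x0 in(30,45,60,75,85):
    m=(abs(L[...,0]-x0)<5)&(L[...,2]>163)&(L[...,2]<170)&(abs(L[...,1])<40);print(x0,np.percentile(L[m][:,1],[.5,99.5]).round(1),np.median(L[m][:,2]).round(2))
m=(L[...,2]>163)&(L[...,2]<170)&(abs(L[...,1])<20);print(np.percentile(L[m][:,0],[99.5,99.9]))
print(sense()["position"],F())
E
```

```text
30 [-26.2  25.5] 167.48
45 [-26.2  25.5] 167.36
60 [-26.2  25.4] 167.43
75 [-26.1  25.6] 167.42
85 [-26.   25.4] 167.43
[90.2845228  90.50956182]
[ 0.5192041  -0.1290545   0.17077069] [ 0.01449573  0.10214344 -2.4508972 ]
```

```bash
python3 - <<'E'
from rig import *
from h import *
R=Ryaw(TA-np.pi/2)
s=sense();P0=np.load("rk.npy");r=P0[:3];off=P0[3]
dd=R@r;dd[2]=0;tgt=TC-dd+TXd*-.0003+TYd*.0003
def go(h,**k):
    q=tgt.copy();q[2]=off+h;return move_l(q,R,**k)
go(.09,feed=.08);sleep(.15);b=F();print("b",b,sense()["position"],tgt)
h=go(.0690,feed=.03,until_force=5);sleep(.1);print(h,sense()["position"],F()-b)
if not h:
    h=go(.0625,feed=.012,until_force=2.5);sleep(.1);s=sense();print(h,s["position"],s["position"][2]-off,F()-b,s["time_s"])
E
```

```text
b [ 0.33279825  0.21726466 -2.35419838] [ 0.51903316 -0.12957636  0.1559867 ] [ 0.51880951 -0.1296022   0.        ]
False [ 0.51896812 -0.12960363  0.13497471] [-0.49305548 -0.13316094 -0.21182819]
True [ 0.51890025 -0.12966405  0.13065343] 0.0648927388014619 [-1.06113267 -0.01810877  7.70056799] 26.15
```

```bash
python3 - <<'E'
from rig import *
from h import *
s=sense();R=Ryaw(TA-np.pi/2)
command_gripper(.07);sleep(.1)
move_l(s["position"]+[0,0,.10],feed=.2)
# look from +x side, toe and rack
q=tw(40,20,260);movep(q,R);s=sense()
im,dp=camera("wrist");cv2.imwrite("pics/r1.png",im[:,:,::-1]);np.savez("pics/r1.npz",im=im,d=dp,R=s["tcp_rot"],p=s["position"])
p=camera_params("wrist");P=cloud(p,dp,wristpose(p,s));L=(P-TC)@np.stack([TXd,TYd,Zd],1)*1e3
for nm,m in(("rack",(L[...,2]>120)&(L[...,2]<131)&(abs(L[...,1])<40)&(abs(L[...,0])<110)),("deck",(L[...,2]>60)&(L[...,2]<70)&(abs(L[...,1])<62)&(abs(L[...,0])<130)),("toe",redmask(im)&(L[...,0]>150)&(L[...,2]<90))):
    Q=L[m];print(nm,m.sum(),np.percentile(Q,[.5,50,99.5],axis=0).round(1).tolist())
print(sense()["time_s"])
im,_=camera("scene");im2,_=camera("side")
cv2.imwrite('pics/r2.png',np.hstack([cv2.resize(im[110:260,190:400],(420,300)),cv2.resize(im2[80:230,240:420],(360,300))])[:,:,::-1])
E
```

```text
rack 7582 [[-88.9, -25.4, 120.9], [9.7, -0.1, 127.2], [89.3, 26.0, 129.9]]
deck 11199 [[-122.5, -59.6, 63.5], [48.5, 12.1, 65.3], [124.1, 59.8, 69.2]]
toe 594 [[171.8, -162.9, 0.7], [184.7, 40.3, 45.0], [238.0, 52.8, 47.5]]
27.7083
```

View pics/r1.png

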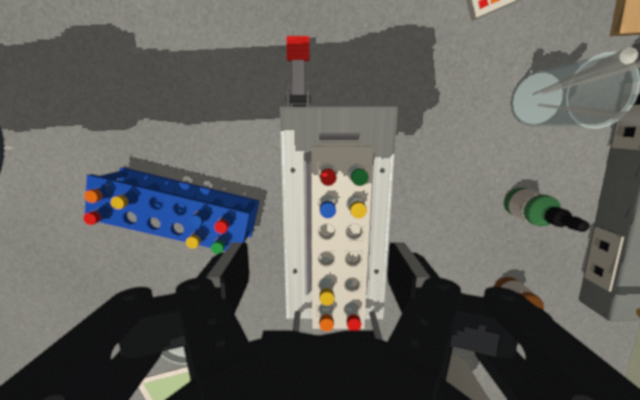

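View pics/r2.png

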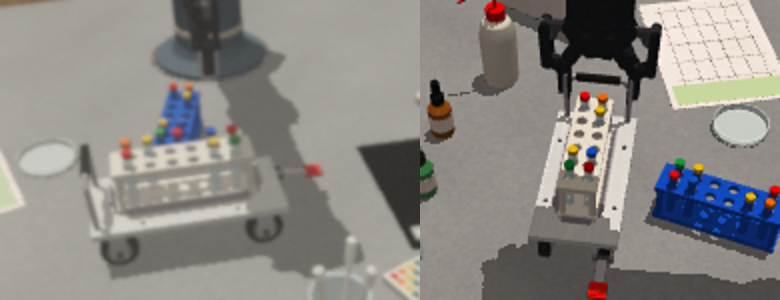

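Rack is home: its top is at 127 mm, it is centred in x and y, and the trolley has not shifted. Now I pinch the toe's sides and swing it up along its arc.

```bash
cat > lift.py <<'E'
from rig import *
from h import *
q0=.54
def pose(q,t,up=0):
    R=Rtilt(t);x,z=toe(q,0.);return tw(x,41.9,z)-R[:,0]*(.006+up),R
t0=np.deg2rad(22);tt=lambda q:t0-(q0-q)
for q,u in((q0,.07),(q0,0),(0,0),(-.03,0)):
    a=pose(q,tt(q),u);print(q,u,a[0].round(4),inverse_kinematics(*a) is not None)
command_gripper(.05)
movep(*pose(q0,t0,.07));move_l(*pose(q0,t0,0),feed=.08);sleep(.2)
b=F();print("b",b)
command_gripper(0,20);sleep(.1);s=sense();print("gap",s["finger_gap"],F()-b,s["position"],pose(q0,t0)[0],s["time_s"])
im,_=camera("scene");im2,_=camera("side")
cv2.imwrite('pics/p1.png',np.hstack([cv2.resize(im[110:260,190:400],(420,300)),cv2.resize(im2[80:260,240:420],(360,300))])[:,:,::-1])
np.save("b2.npy",b)
E
python3 lift.py
```

```text
0.54 0.07 [0.4882 0.0846 0.1123] True
0.54 0 [0.4868 0.0584 0.0474] True
0 0 [0.4864 0.0508 0.0741] True
-0.03 0 [0.4864 0.05   0.0754] True
b [-0.3278584  -0.068225   -0.25247904]
gap 0.02342174150339389 [-1.76010641  0.74342726  3.32568785] [0.48651928 0.05850673 0.04748989] [0.48683792 0.05841597 0.047389  ] 30.8083
```

View pics/p1.png

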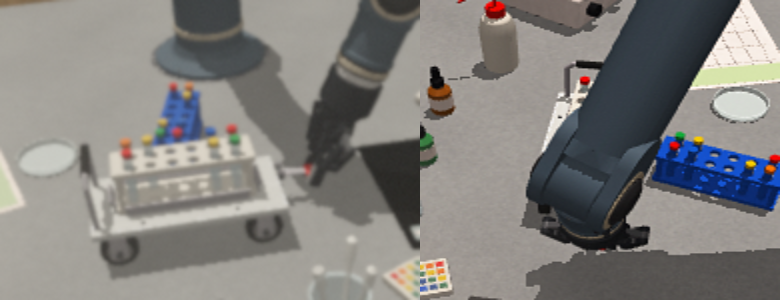

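The toe is held between the fingers (gap 23.4 mm). Now I swing it up.

```bash
cat > lift2.py <<'E'
from rig import *
from h import *
q0=.54;t0=np.deg2rad(22);b=np.load("b2.npy")
def pose(q):
    R=Rtilt(t0-(q0-q));x,z=toe(q,0.);return tw(x,41.9,z)-R[:,0]*.006,R
q=q0;log=[];cnt=0
while q>-.04:
    q-=.03 if q>.1 else .012
    move_l(*pose(q),feed=.03)
    f=F(2)-b
    if f[2]<-5.7: f=F(4)-b
    log.append((round(q,3),*f.round(1).tolist()))
    if f[2]<-6.0: break
print(log);s=sense();print(q,s["position"],pose(q)[0],s["time_s"],s["finger_gap"],s["ft_torque"])
E
python3 lift2.py
```

```text
[(0.51, -1.5, 0.5, 0.8), (0.48, -1.8, 0.2, -0.6), (0.45, -1.8, -0.3, -0.8), (0.42, -2.6, -0.5, -0.6), (0.39, -2.3, -1.2, -0.5), (0.36, -1.9, -1.0, -0.2), (0.33, -3.2, 0.1, -0.3), (0.3, -3.2, -0.6, 0.2), (0.27, -3.3, -0.6, 0.3), (0.24, -3.4, -1.1, 0.6), (0.21, -3.5, -0.3, 1.1), (0.18, -4.0, -0.7, 1.6), (0.15, -4.0, -0.2, 2.1), (0.12, -4.4, -0.9, 3.2), (0.09, -4.1, 0.4, 3.0), (0.078, -3.4, 0.3, 0.9), (0.066, -3.7, 0.1, 0.4), (0.054, -4.2, -0.0, -0.3), (0.042, -3.4, 0.1, 0.7), (0.03, -3.4, 0.3, 0.1), (0.018, -3.6, 0.2, 0.6), (0.006, -3.9, -0.2, 1.2), (-0.006, -3.7, 0.4, 0.8), (-0.018, -4.1, 0.1, 0.5), (-0.03, -1.2, -1.0, -4.0), (-0.042, 0.6, 0.2, -7.9)]
-0.04200000000000019 [0.48652866 0.04928358 0.07570833] [0.48637886 0.04965656 0.0758977 ] 38.4417 0.023756519810071347 [-0.82435792 -0.02462855  0.00237671]
```

The stop is reached (the force turned to −8 N). I ease off slightly, release, withdraw and look.

```bash
python3 - <<'E'
from rig import *
from h import *
q0=.54;t0=np.deg2rad(22);b=np.load("b2.npy")
def pose(q,u=0):
    R=Rtilt(t0-(q0-q));x,z=toe(q,0.);return tw(x,41.9,z)-R[:,0]*(.006+u),R
move_l(*pose(-.03),feed=.03);print(F(3)-b,F(4)-b)
move_l(*pose(-.026),feed=.03);print(F(4)-b)
command_gripper(.045);sleep(.1);print(F(3)-b)
move_l(*pose(-.026,.08),feed=.08)
R=Ryaw(TA-np.pi/2);movep(tw(60,20,250),R);sleep(.2);s=sense()
im,dp=camera("wrist");cv2.imwrite("pics/f1.png",im[:,:,::-1])
p=camera_params("wrist");P=cloud(p,dp,wristpose(p,s));L=(P-TC)@np.stack([TXd,TYd,Zd],1)*1e3
for nm,m in(("rack",(L[...,2]>120)&(L[...,2]<131)&(abs(L[...,1])<40)&(abs(L[...,0])<110)),("deck",(L[...,2]>60)&(L[...,2]<70)&(abs(L[...,1])<62)&(abs(L[...,0])<130)),("toe",redmask(im)&(L[...,0]>150)&(L[...,0]<200)&(abs(L[...,1]-42)<20))):
    Q=L[m];print(nm,m.sum(),np.percentile(Q,[.5,50,99.5],axis=0).round(1).tolist())
    if nm=="toe":
        c=np.polyfit(Q[:,0],Q[:,2],1);print("slope deg",np.degrees(np.arctan(c[0])))
im1,_=camera("scene");im2,_=camera("side");print(sense()["time_s"])
cv2.imwrite('pics/f2.png',np.hstack([cv2.resize(im1[110:260,190:400],(420,300)),cv2.resize(im2[80:260,240:420],(360,300))])[:,:,::-1])
cv2.imwrite('pics/f3.png',im2[:,:,::-1])
E
```

```text
[ 0.29011674  0.27629591 -8.20238507] [-0.27304372  0.78054415 -8.11597519]
[-0.17818619  0.39956223 -5.88616265]
[ 0.70281529 -0.46273581  0.27757546]
rack 6751 [[-64.7, -25.4, 120.4], [21.4, 1.1, 127.2], [89.4, 26.2, 130.0]]
deck 9644 [[-112.5, -59.6, 63.5], [72.6, 29.1, 65.3], [124.3, 59.7, 69.4]]
toe 666 [[167.7, 30.2, 65.5], [178.5, 41.4, 71.9], [188.6, 53.0, 77.2]]
slope deg 20.420110069168985
41.7417
```

View pics/f1.png

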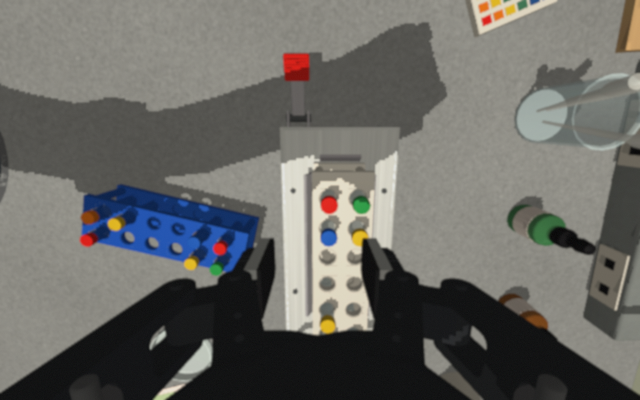

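View pics/f2.png

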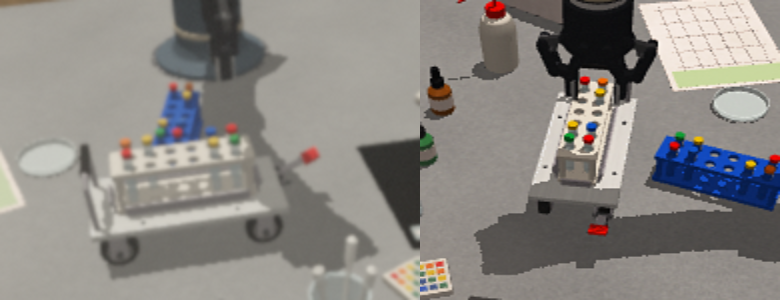

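View pics/f3.png

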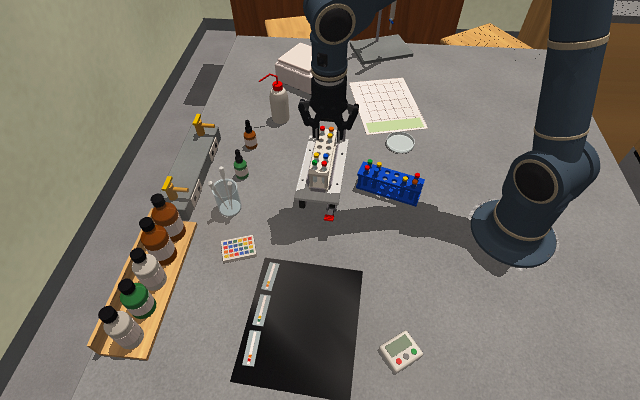

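The toe is at z ≈ 71–72 mm (fully up = 71 mm), at wrist pixel (296,66). The rack is home and the trolley is where it was. The bystanders look unmoved and the robot touches nothing, so I hand in.

```bash
python3 -c "
from rig import *
finish_job();print(sense()['time_s'])"
```

```text
the job is handed in; nothing more can be done
the job is handed in; nothing more can be done
```

The rack is on the trolley with the brake released, and the job was handed in at about 42 s of the 72 s limit.

1. **Brake on:** I pressed the red lever until the shoe bit, at about 0.55 rad, and stopped with 9.6 N at the toe. The trolley shifted about 0.9 mm, and I allowed for that when placing the rack.
2. **Rack in:** I lowered the white rack into the rails until contact, which gave about 7.7 N. The last checks show its top at 127.2 mm (127 expected), with its ends and sides centred in the pocket.
3. **Brake off:** I pinched the toe and swung the lever up its arc to the stop, then released it.

Last checks:
- **Lever:** the toe stands at 71.9 mm, against about 71 mm when fully up.
- **Trolley:** it stands where it was after braking, to within about 1 mm.
- **Bystanders:** the strip box, beaker, bottles, petri dish, timer and blue rack look unmoved in the pictures; I did not measure them again.

Two readings disagreed with the rest or went past a given figure:
- **Toe slope:** the fit gave 20° instead of 25°. The mask probably took in the toe's front edge, and the toe height and the firm stop both say fully up.
- **Upward force at the stop:** it reached about 8 N for a moment, above the 7 N at which that end can lift. I eased it to 6 N before letting go, and afterwards the deck was level at the same height and position.

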